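Load the printed jars and hold the torch slanting on the orange one

TASK

Get the printed sample jars ready for a seam check: lower the orange jar and the blue jar, gently and without dropping them, upright into the two free cells of the wooden crate, one per cell. Then draw the yellow torch out of its holder, lean it to about halfway between upright and level, and shine it from about 12 cm away down onto the lid of the orange jar. Finish holding the torch there, steady and touching nothing else; do not let go of it, and leave the grey jar, the spool, the screwdriver and the glue bottle where they are.

Things in the scene. Friction and masses are not known exactly. Their poses are not given: they have to be found in the camera images.
- crate: open wooden crate fixed to the bench, 82 (x) by 234 (y) by 40 mm tall, walls and two partitions 6 mm thick, floor 6 mm thick: three cells in a row along its y axis, each 70 by 70 mm inside and 34 mm deep. Origin at the centre of its underside on the bench, z up. The middle cell holds the grey jar; the two end cells are free.
- cell_left (a point): centre of the floor of the crate's free end cell on the +y side (76 mm from the crate's centre), 6 mm above the bench; axes as the crate's
- cell_right (a point): centre of the floor of the crate's free end cell on the -y side (76 mm from the crate's centre), 6 mm above the bench; axes as the crate's
- orange_jar: Orange 3D-printed plastic sample jar with screw lid, a plain upright cylinder 46 mm in diameter and 80 mm tall (lid, the top 16 mm, 44 mm in diameter), about 90 g; origin at the centre of its underside, z up its axis. Starts standing on the bench to the robot's left.
- orange_jar_top (a point): centre of the top of the orange jar's lid, 80 mm above its origin: the point to light
- blue_jar: Blue 3D-printed plastic sample jar with screw lid, a plain upright cylinder 46 mm in diameter and 80 mm tall (lid, the top 16 mm, 44 mm in diameter), about 90 g; origin at the centre of its underside, z up its axis. Starts standing on the bench to the robot's left.
- grey_jar: Grey 3D-printed plastic sample jar with screw lid, a plain upright cylinder 46 mm in diameter and 80 mm tall (lid, the top 16 mm, 44 mm in diameter), about 90 g; origin at the centre of its underside, z up its axis. It already stands in the crate's middle cell and stays there.
- torch: pocket torch, 148 mm long, 140 g, round: dark head (lens end) 36 mm in diameter, 28 mm long; yellow barrel 26 mm in diameter from 38 to 138 mm from the lens; black tail cap 24 mm wide. Origin: centre of the lens face; z runs along the axis from lens to tail, light shines along -z. Starts loose in the holder, upright, lens down, 8 mm above the bench; upper 90 mm shows over the rim.
- torch_tail (a point): centre of the torch's tail end, 148 mm from the lens along its z axis
- holder: black round upright cup fixed to the bench, for the torch: outer diameter 54 mm, bore 42 mm, rim 66 mm above the bench, inner floor 8 mm above it, on a round steel foot 90 mm in diameter and 6 mm thick. Origin at the centre of its underside.
- spool: small cardboard spool of pink filament lying flat, 80 mm in diameter, 42 mm tall, origin at the centre of its underside; to be left alone
- screwdriver: red-handled screwdriver, 170 mm long, lying roughly crosswise (along y) on the bench beyond the crate; to be left alone
- glue: white glue bottle with a red cap, 44 mm in diameter, 90 mm tall, origin at the centre of its underside; to be left alone
There are look-alikes about, which are no part of the job. What is shaped like the grey_jar but pink or turquoise is not meant.

How it is judged:
By the outcome, as a careful person would: the job done as asked, in the order asked, and still so for the second after the job is handed in, while the arm keeps its last pose, push and grip.
It also fails if it takes over 72 s, if anything falls off the work surface, if the arm or the gripper's body presses on something with over 40 N, if the wrist force passes 120 N, or if a joint passes its speed limit or range.

ROBOT

A 6-joint arm with a two-finger parallel gripper is mounted at the origin on the work surface. World frame = base frame: x ahead of the robot, y to its left, z up, the work surface at z = 0. Lengths are in mm, angles in rad, forces in N, time in s.
With the tool pointing down it reaches from about 350 to 850 mm from the base axis. Payload 8.1 kg.
Tool frame: the origin (TCP) lies on the centre line of the jaws, within the pads' length; the fingertips stand 19 mm ahead of it and the grasp point (between the pads) is the TCP; z points along the fingers, y is the line along which they close (so a half turn about z gives the same grasp; the last joint's range is limited). The gripper opens to 93 mm and grips with 3 to 60 N. Pads are 15 mm wide; open, the fingers measure 128 mm over their backs; the gripper's body (75 mm by 188 mm) begins 65 mm behind the grasp point.
Start: joints at [-1.256, 0.13, 1.488, -0, 1.523, -0.085], TCP at [233.56, -552.68, 237.635] pointing down, gripper open.
Joint ranges: [-2.96, 2.96], [-0.89, 2.26], [0.02, 2.5], [-1.34, 4.48], [0, 2.73], [-2.66, 2.66]. Speed limits (rad/s): [2.39, 2.39, 2.79, 3.14, 3.14, 3.14].

INTERFACE

Orientations are given as a unit quaternion [x, y, z, w].
In Python, from rig import r gives the robot as it stands. The module is installed in compiled form; this text tells all that it offers.
- The arm moves only by the tool drive_tool, never from a script. Its argument "motion" is text: rows parted by semicolons, each of 7 numbers parted by spaces: the turn, a rotation vector about the tool's x, y, z in rad, then the shift along the tool's x, y, z in mm, then the finger opening in mm, from 0 to 93. A call has 1 to 20 rows; each row shifts and turns the commanded pose from where the row before left it, along the tool's axes as they then stand; what a row does not reach is not made up. A row lasts 1/8 s, in which the tool goes at most 62.5 mm and 10.7 degrees, less where a joint would pass 70% of its speed; a pose out of reach is approached as far as the arm can. A call is refused whole if a number of a shift passes 62.5 or a number of a turn 0.188, either way. A call with a gripper value outside its range is refused whole. The fingers move at their own pace and stop on an object; "force" is the grip in N (left out, the last holds). Time passes only in rows, so rows that do not move let the fingers close. It gives the time, the measured TCP pose, the force, the opening and the grip force at its end, in the units of the state.
- r.observe(): the state, without advancing time (a new reading comes with each control period).
- r.snapshot(name): name is "scene" or "top" or "wrist"; returns (picture, depth): 480x640x3 uint8, red, green, blue; 480x640 float32, mm along the optical axis (not along the pixel's ray), 0 where there is no reading.
- r.get_calibration(name): a dict with "fovy" (degrees; the focal length in pixels is half the picture's height over the tangent of half this angle, whatever the lens; pixels are square), "cx", "cy" (the principal point, pixels), "position" and "rotation" of the camera in the world. Camera axes: x right, y down, z forward; pixel columns grow to the right and rows downward; lengths in mm; the calibration is good to about 2 mm. A picture is of the moment at which its call begins: read the wrist's pose just before it. get_calibration takes no time and is no camera call; for the wrist camera it gives the pose at the moment of the call.
- r.sign_off(): hands the job in; it is judged then, once.
Trained networks look in the newest picture that a camera, given by its name, has taken for a name from the list of things; names that differ only in an ending like _2 or _b are one class to them, and where a whole thing is asked for, a point or a joint stands for the part that bears it (a point fixed in the world has none). Each returns a list of dicts, best first, with "score" (0 to 1); they miss things now and then, are a little off and sometimes report something else, mostly with a low value. They report only what shows in the picture. A call takes as long as a camera call. They do not tell look-alikes from the thing itself.
- r.boxes_of(label, camera): "bbox" ([left, top, right, bottom] in pixels, round what is visible of it).
- r.silhouettes(label, camera): "region" (480x640 bool, what is visible of it) and "bbox" ([left, top, right, bottom] in pixels, round what is visible of it).
- r.tip_of(label, camera): "uv" ([column, row] in pixels: a listed point, or the origin of a listed thing).
The state is a dict: "t": time; "qpos": joint angles; "joint_velocities": joint speeds; "joint_torque": joint torques, N m; "position": TCP position; "tool_rot": TCP orientation; "ft_force": force on the tool from outside, world axes, zero at the start; "ft_torque": the same for the moment, N m; "gripper_width": finger opening in mm; "grasp_force": force on a finger pad.
Only numpy, scipy, OpenCV 4.12 (cv2) and the standard library are available. Lean on these libraries where they do the work, as an engineer would, in place of code of your own. Each camera call takes 0.05 s, during which the arm holds its last target. There are 200 camera calls.

## Working session

There is one attempt and no reset: what is moved stays moved. The work goes in short steps, Python scripts to look and compute and a tool call to move; the robot and the scene stay as the last step left them, time stands still between calls to the robot, and variables do not carry over. Pictures are saved under pics/ and viewed, at most 10 in all, crops included, and the job is handed in when it is done.

Besides the shell and the picture viewer there is one more tool, called after "Request:" as name(argument=value, ...) on one line, values as JSON. drive_tool: Moves the arm, as the interface text tells. Its arguments: {"type":"object","properties":{"motion":{"type":"string"},"force":{"type":"number"}},"required":["motion"]}

```bash
mkdir -p pics; cat > h.py <<'E'
import numpy as np,cv2
from rig import r
from scipy.spatial.transform import Rotation as R
def cal(c):
    k=r.get_calibration(c); f=240/np.tan(np.radians(k['fovy'])/2)
    M=np.array(k['rotation'],float)
    if M.size==4: M=R.from_quat(M).as_matrix()
    return f,k['cx'],k['cy'],np.array(k['position'],float),M.reshape(3,3)
def cloud(d,K):
    f,cx,cy,p,M=K; v,u=np.mgrid[:480,:640]
    P=np.stack([(u-cx)/f*d,(v-cy)/f*d,d],-1)
    return P@M.T+p
def ray(uv,K):
    f,cx,cy,p,M=K; d=M@np.array([(uv[0]-cx)/f,(uv[1]-cy)/f,1.]); return p,d/np.linalg.norm(d)
def save(n,im): cv2.imwrite('pics/'+n,im[:,:,::-1])
E
python3 - <<'E'
from h import *
np.set_printoptions(precision=1,suppress=True)
for c in ('scene','top'):
    K=cal(c); im,d=r.snapshot(c); save(c+'1.png',im); np.savez(c+'1.npz',im=im,d=d)
    print(c,K[0],K[3],K[4].ravel())
    P=cloud(d,K)
    for l in ['crate','orange_jar','blue_jar','grey_jar','torch','holder','spool','screwdriver','glue']:
        for s in r.silhouettes(l,c)[:5]:
            m=s['region']&(d>0); q=P[m]
            if len(q)==0: continue
            hi=np.percentile(q[:,2],98); t=q[q[:,2]>hi-6]
            print(l,round(s['score'],2),np.array(s['bbox']),'zmax',round(hi,1),'topmid',(t.min(0)+t.max(0))/2,'med',np.median(im[s['region']],0))
print(r.observe()['t'])
E
```

```text
scene 618.2949428489719 [1457.3 -276.1  854.2] [ 0.3  0.6 -0.7  1.  -0.2  0.2 -0.  -0.8 -0.6]
crate 0.77 [265.3 260.7 391.2 314.2] zmax 43.8 topmid [627.4 -24.   54.5] med [168. 134.  92.]
orange_jar 0.74 [419.2 162.7 443.9 196. ] zmax 85.0 topmid [381.7 313.   82.8] med [166.  87.   0.]
blue_jar 0.72 [439.9 199.1 465.8 240. ] zmax 84.3 topmid [531.1 290.   82.4] med [ 31.  79. 143.]
grey_jar 0.87 [253.5 229.8 274.8 271.2] zmax 84.3 topmid [ 516.8 -123.1   82.4] med [  0. 122. 116.]
grey_jar 0.86 [294.8 221.4 313.6 261.2] zmax 84.8 topmid [552.7 -33.   83.1] med [172. 101. 118.]
grey_jar 0.6 [313.8 253.1 339.3 294.2] zmax 90.5 topmid [628.8 -22.1  88.4] med [102.  97.  94.]
torch 0.36 [265.5 260.2 387.  312.8] zmax 43.8 topmid [629.1 -22.7  54.5] med [168. 134.  92.]
holder 0.73 [161.5 241.5 210.3 283.3] zmax 69.6 topmid [ 482.6 -278.8   68.5] med [47. 51. 45.]
holder 0.33 [424.3 161.7 443.8 199.7] zmax 85.0 topmid [380.4 314.5  82.8] med [166.  87.   0.]
spool 0.73 [279.2 197.7 308.7 234.4] zmax 47.8 topmid [423.8 -23.4  61.7] med [165. 129.  85.]
screwdriver 0.77 [306.1 320.9 391.7
[... 838 characters left out ...]
. 243.]
grey_jar 0.71 [309.8 210.  330.4 234.4] zmax 89.8 topmid [627.7 -20.2  87.4] med [202. 202. 207.]
grey_jar 0.7 [311.8 258.  332.5 278. ] zmax 84.5 topmid [510.4 -31.1  82.3] med [247. 230. 244.]
torch 0.73 [422.  274.9 443.  290.6] zmax 158.7 topmid [ 476.4 -276.3  156.5] med [115. 103.  64.]
holder 0.86 [404.2 267.4 439.1 307.4] zmax 69.1 topmid [ 477.4 -276.    99.6] med [107.  111.5 112. ]
spool 0.94 [303.6 299.1 334.6 335.6] zmax 46.9 topmid [391.7 -20.   44.8] med [174. 141. 106.]
screwdriver 0.92 [287.9 174.1 354.2 183.2] zmax 28.3 topmid [752.7 -43.1  27.6] med [243.  96.  90.]
glue 0.64 [420.3 199.3 437.9 218.3] zmax 92.8 topmid [ 674.  -288.7   90.9] med [235. 192. 183.]
1.0
```

View pics/scene1.png

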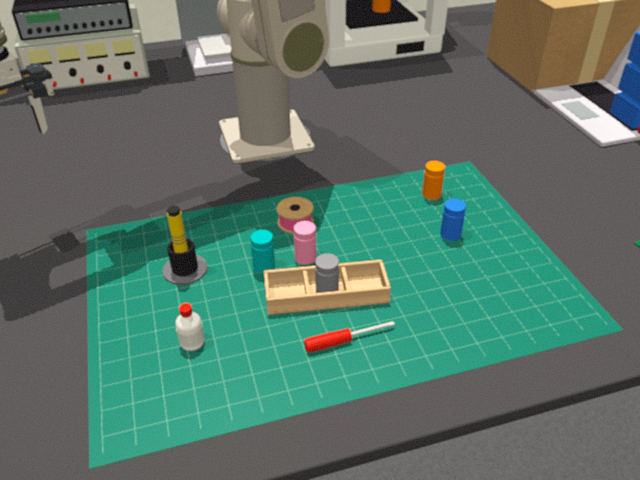

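View pics/top1.png

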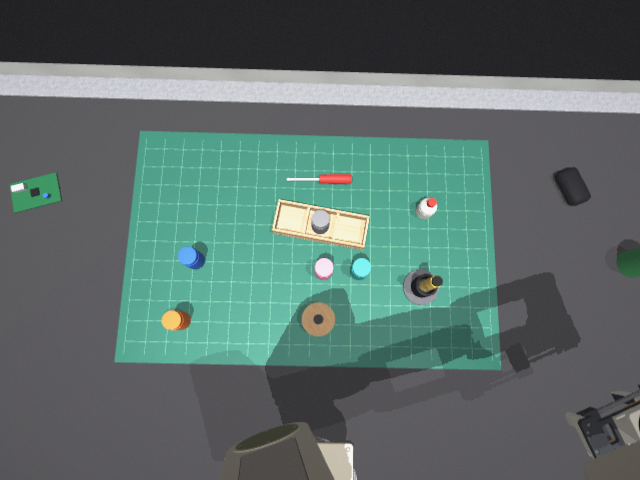

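```bash
python3 - <<'E'
from h import *
np.set_printoptions(precision=1,suppress=True)
def circ(P,x,y,z0,z1,rad):
    m=(np.hypot(P[...,0]-x,P[...,1]-y)<rad)&(P[...,2]>z0)&(P[...,2]<z1)
    q=P[m][:,:2].astype(np.float32)
    return len(q),np.array(cv2.minEnclosingCircle(q)[0]),cv2.minEnclosingCircle(q)[1],q.mean(0),np.median(P[m][:,2])
for c in ('scene','top'):
    z=np.load(c+'1.npz'); P=cloud(z['d'],cal(c))
    P[z['d']<=0]=-999
    print(c,'bench z',np.median(P[(abs(P[...,0]-600)<200)&(abs(P[...,1]-150)<30)][:,2]))
    for n,x,y,a,b,rd in [('or',381,314,76,90,35),('bl',531,291,76,90,35),('tail',477,-276,150,165,30),('hold',479,-277,60,75,40),('gr',628,-21,80,95,35),('pink',511,-31,76,90,35)]:
        print(n,*circ(P,x,y,a,b,rd))
    m=(P[...,2]>36)&(P[...,2]<48)&(abs(P[...,0]-628)<60)&(abs(P[...,1]+21)<140)
    q=P[m][:,:2].astype(np.float32); print('crate',cv2.minAreaRect(q),np.percentile(q,[1,99],axis=0))
print(r.observe())
E
```

```text
scene bench z 3.1411582638229447
or 197 [381.3 312.6] 23.838333129882812 [384.  312.3] 82.06766339898411
bl 246 [531.5 288.1] 23.7149600982666 [534.  288.6] 82.34534820538829
tail 118 [ 478.4 -278.5] 13.33039379119873 [ 480.2 -279. ] 157.68492602348
hold 290 [ 479.9 -278.8] 28.22726058959961 [ 486.3 -278.9] 67.08052676401593
gr 348 [628.6 -22.1] 23.16089630126953 [631.8 -22.8] 87.86406826558948
pink 273 [511.9 -32.9] 23.704679489135742 [514.2 -33.5] 82.3754926347965
crate ((629.0614624023438, -23.371986389160156), (233.49417114257812, 88.83331298828125), 80.34569549560547) [[ 572.8 -141.1]
 [ 685.1   93.9]]
top bench z 1.4579260453940606
or 297 [381.8 316.2] 21.91179084777832 [381.9 315.6] 80.33752759264644
bl 273 [531.3 292.6] 22.35283088684082 [531.5 291.9] 80.36058004130564
tail 100 [ 476.4 -276.4] 12.192216873168945 [ 476.4 -276.5] 156.0935681366036
hold 154 [ 477.2 -276. ] 27.049781799316406 [ 474.3 -270.2] 66.53259672080662
gr 255 [628.4 -19.2] 22.16413116455078 [627.7 -19.8] 86.39660083210265
pink 264 [511.7 -30.7] 21.730545043945312 [511.7 -30.6] 80.67726568105184
crate ((628.0120239257812, -21.268165588378906), (233.8509063720703, 83.13388061523438), 80.7164077758789) [[ 572.6 -139.6]
 [ 683.7   97.1]]
{'t': 1.0, 'qpos': array([-1.3,  0.1,  1.5,  0. ,  1.5, -0.1]), 'joint_velocities': array([ 0., -0., -0.,  0.,  0., -0.]), 'joint_torque': array([  0. , -56. , -49.2,   0.1,   0. ,   0. ]), 'position': array([ 233.6, -552.7,  237.7]), 'tool_rot': array([1. , 0.2, 0. , 0. ]), 'ft_force': array([ 0. , -0.5,  0.5]), 'ft_torque': array([ 0., -0., -0.]), 'grasp_force': 0.0, 'gripper_width': 93.18405459261064}
```

The pictures show the orange jar at (433,180) in the scene view and (173,320) in the top view. The blue jar is at (453,220) / (190,258). The grey jar is in the crate's middle cell, with free cells on both sides. The torch is in its holder at (180,240), and the pink and turquoise look-alikes stand in front of the crate. The two views agree to about 3 mm.

```bash
cat >> h.py <<'E'
def plan(wps,step=50,q=None,p=None):
    """rows (turn, shift) through world waypoints (x,y,z) keeping the orientation"""
    o=r.observe(); p=np.array(o['position'] if p is None else p,float); M=R.from_quat(o['tool_rot'] if q is None else q)
    out=[]
    for w in wps:
        w=np.array(w,float); n=max(1,int(np.ceil(np.linalg.norm(w-p)/step)))
        s=M.inv().apply((w-p)/n); out.append(f"{n} x [{s[0]:.1f} {s[1]:.1f} {s[2]:.1f}]"); p=w
    print('\n'.join(out))
def st():
    o=r.observe(); m=R.from_quat(o['tool_rot']).as_matrix()
    print('t',round(o['t'],2),'p',np.round(o['position'],1),'phi',round(np.degrees(np.arctan2(m[1,0],m[0,0])),2),'z',np.round(m[:,2],3),'F',np.round(o['ft_force'],1),'w',round(o['gripper_width'],1),'g',round(o['grasp_force'],1),'q',np.round(o['qpos'],2))
E
python3 -c "
from h import *
st()"
```

```text
t 1.0 p [ 233.6 -552.7  237.7] phi 22.9 z [ 0. -0. -1.] F [ 0.  -0.5  0.5] w 93.2 g 0.0 q [-1.26  0.13  1.49  0.    1.52 -0.09]
```

Request:
drive_tool(motion="0 0 -0.167 0 0 0 93;0 0 -0.167 0 0 0 93;0 0 -0.167 0 0 0 93;0 0 -0.167 0 0 0 93;0 0 -0.167 0 0 0 93;0 0 -0.167 0 0 0 93;0 0 0 0 0 0 93")

```text
t: 1.88
position: [233.5, -552.7, 237.6]
tool_rot: [0.765, 0.645, -0.0, -0.0]
ft_force: [-0.3, 0.3, -0.5]
gripper_width: 93.1
grasp_force: 0.0
```

```bash
python3 -c "
from h import *
st()
plan([(430,-400,237),(530,-200,237),(540,0,237),(480,200,237),(381.5,314.4,237)])"
```

```text
t 1.88 p [ 233.5 -552.7  237.6] phi 80.26 z [-0.  0. -1.] F [-0.3  0.3 -0.5] w 93.1 g 0.0 q [-1.26  0.13  1.49 -0.    1.52 -1.09]
5 x [36.7 33.6 0.1]
5 x [42.8 12.9 0.0]
5 x [39.8 -4.8 0.0]
5 x [37.4 -18.6 0.0]
4 x [24.0 -29.1 0.0]
```

Request:
drive_tool(motion="0 0 0 36.7 33.6 0 93;0 0 0 36.7 33.6 0 93;0 0 0 36.7 33.6 0 93;0 0 0 36.7 33.6 0 93;0 0 0 36.7 33.6 0 93;0 0 0 42.8 12.9 0 93;0 0 0 42.8 12.9 0 93;0 0 0 42.8 12.9 0 93;0 0 0 42.8 12.9 0 93;0 0 0 42.8 12.9 0 93;0 0 0 39.8 -4.8 0 93;0 0 0 39.8 -4.8 0 93;0 0 0 39.8 -4.8 0 93;0 0 0 39.8 -4.8 0 93;0 0 0 39.8 -4.8 0 93;0 0 0 0 0 0 93;0 0 0 0 0 0 93")

```text
t: 4.0
position: [539.4, -0.0, 237.7]
tool_rot: [0.765, 0.644, -0.0, 0.0]
ft_force: [-0.6, -0.5, 0.4]
gripper_width: 92.9
grasp_force: 0.0
```

```bash
cat > look.py <<'E'
from h import *
np.set_printoptions(precision=1,suppress=True)
def look(name,items):
    r.observe(); K=cal('wrist'); im,d=r.snapshot('wrist'); save(name+'.png',im)
    P=cloud(d,K); P[d<=0]=-999; np.savez(name+'.npz',P=P,im=im)
    print('campos',K[3],'ax',K[4][:,2])
    for n,x,y,a,b,rd in items:
        m=(np.hypot(P[...,0]-x,P[...,1]-y)<rd)&(P[...,2]>a)&(P[...,2]<b)
        q=P[m][:,:2].astype(np.float32)
        if len(q)<20: print(n,'few',len(q)); continue
        print(n,len(q),np.array(cv2.minEnclosingCircle(q)),'mid',(np.percentile(q,1,axis=0)+np.percentile(q,99,axis=0))/2,'z',np.median(P[m][:,2]),'col',np.median(im[m],0))
    return P,im
E
python3 - <<'E'
from look import *
st()
P,im=look('w1',[('gr',628,-21,75,95,35),('pink',512,-31,75,90,35),('floorL',641,53,-10,20,30),('floorR',616,-97,-10,20,30)])
m=(P[...,2]>34)&(P[...,2]<48)&(abs(P[...,0]-628)<65)&(abs(P[...,1]+21)<140)
q=P[m][:,:2].astype(np.float32); print(len(q),cv2.minAreaRect(q))
plan([(480,200,237),(381.5,314.4,237)])
E
```

```text
t 4.0 p [539.4  -0.  237.7] phi 80.21 z [ 0. -0. -1.] F [-0.6 -0.5  0.4] w 92.9 g 0.0 q [-0.1 -0.   1.7 -0.   1.5  0.1]
campos [551.1  68.3 384.8] ax [-0.  -0.2 -1. ]Traceback (most recent call last):
  File "<stdin>", line 3, in <module>
  File "look.py", line 11, in look
    print(n,len(q),np.array(cv2.minEnclosingCircle(q)),'mid',(np.percentile(q,1,axis=0)+np.percentile(q,99,axis=0))/2,'z',np.median(P[m][:,2]),'col',np.median(im[m],0))
                   ~~~~~~~~^^^^^^^^^^^^^^^^^^^^^^^^^^^
ValueError: setting an array element with a sequence. The requested array has an inhomogeneous shape after 1 dimensions. The detected shape was (2,) + inhomogeneous part.
```

```bash
sed -i 's/np.array(cv2.minEnclosingCircle(q))/cv2.minEnclosingCircle(q)/' look.py
python3 - <<'E'
from look import *
P,im=look('w1',[('gr',628,-21,75,95,35),('pink',512,-31,75,90,35),('floorL',641,53,-10,20,30),('floorR',616,-97,-10,20,30)])
m=(P[...,2]>34)&(P[...,2]<48)&(abs(P[...,0]-628)<65)&(abs(P[...,1]+21)<140)
q=P[m][:,:2].astype(np.float32); print(len(q),cv2.minAreaRect(q))
plan([(480,200,237),(381.5,314.4,237)])
E
```

```text
campos [551.1  67.9 384.8] ax [-0.  -0.2 -1. ]
gr 2394 ((629.0933837890625, -19.915607452392578), 22.073720932006836) mid [628.5 -19.4] z 86.03376555225628 col [102. 102. 103.]
pink 2036 ((512.5068969726562, -30.869707107543945), 21.95696258544922) mid [512.7 -30.6] z 80.00006215313542 col [198. 120. 142.]
floorL 3204 ((641.0072021484375, 52.997535705566406), 29.990787506103516) mid [641.1  53. ] z 6.190025228037825 col [224. 185. 130.]
floorR 1885 ((615.9970703125, -97.0042495727539), 29.983657836914062) mid [614.2 -98.6] z 6.083097312904329 col [209. 166. 117.]
5390 ((629.1029052734375, -21.511741638183594), (233.73577880859375, 82.59456634521484), 80.6565170288086)
5 x [37.5 -18.6 0.1]
4 x [24.0 -29.1 -0.0]
```

View pics/w1.png

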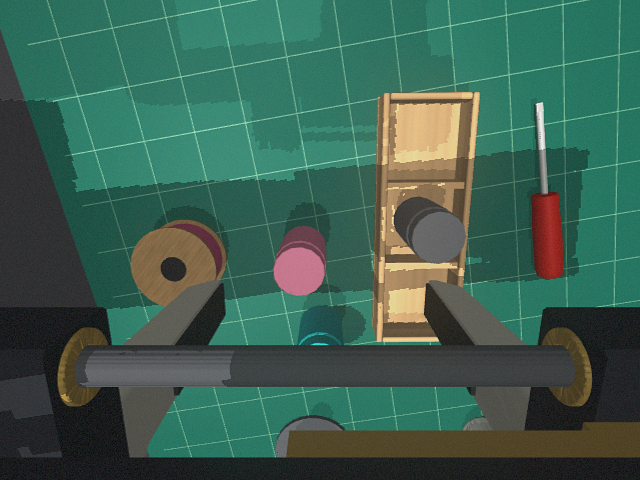

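The wrist view shows the crate at columns 380–478, rows 93–342, with the grey jar at (430,230). Heights are right: floors at 6 mm, grey lid at 86 mm. Crate centre is (629.1, -21.5) and yaw is -9.3°. Next I move toward the orange jar.

Request:
drive_tool(motion="0 0 0 37.5 -18.6 0 93;0 0 0 37.5 -18.6 0 93;0 0 0 37.5 -18.6 0 93;0 0 0 37.5 -18.6 0 93;0 0 0 37.5 -18.6 0 93;0 0 0 0 0 0 93;0 0 0 0 0 0 93")

```text
t: 4.97
position: [479.6, 199.8, 237.6]
tool_rot: [0.765, 0.645, -0.0, 0.0]
ft_force: [-0.3, -0.2, -0.1]
gripper_width: 92.4
grasp_force: 0.0
```

```bash
python3 - <<'E'
from look import *
st()
look('w2',[('or',382,315,70,90,35),('bl',531,291,70,90,35)])
st()
E
```

```text
t 4.97 p [479.6 199.8 237.6] phi 80.26 z [ 0. -0. -1.] F [-0.3 -0.2 -0.1] w 92.4 g 0.0 q [ 0.3 -0.1  1.7 -0.   1.5  0.5]
campos [491.3 268.1 384.8] ax [-0.  -0.2 -1. ]
or 2960 ((382.358642578125, 315.8506774902344), 22.098363876342773) mid [383.1 315.6] z 79.96657065235192 col [232. 150.  58.]
bl 2813 ((532.3216552734375, 292.3232727050781), 21.94044303894043) mid [532.  292.2] z 80.1005000397426 col [ 57. 123. 223.]
t 5.03 p [479.8 199.5 237.6] phi 80.22 z [ 0. -0. -1.] F [ 0.6 -0.9  0.3] w 93.2 g 0.0 q [ 0.3 -0.1  1.7 -0.   1.5  0.5]
```

```bash
python3 - <<'E'
from h import *
plan([(382.4,315.8,237.6),(382.4,315.8,100),(382.4,315.8,60)],step=40)
plan([(382,316,190),(500,200,190),(641.4,53.5,190),(641.4,53.5,80)],p=(382,316,60))
E
```

```text
4 x [24.5 -28.9 -0.0]
4 x [0.0 -0.0 34.4]
1 x [0.0 -0.0 40.0]
3 x [-0.0 0.0 -43.3]
4 x [-23.6 34.0 0.0]
5 x [-24.1 32.8 0.0]
3 x [0.0 -0.0 36.7]
```

Request:
drive_tool(motion="0 0 0 24.5 -28.9 0 93;0 0 0 24.5 -28.9 0 93;0 0 0 24.5 -28.9 0 93;0 0 0 24.5 -28.9 0 93;0 0 0 0 0 34.4 93;0 0 0 0 0 34.4 93;0 0 0 0 0 34.4 93;0 0 0 0 0 34.4 93;0 0 0 0 0 20 93;0 0 0 0 0 20 93;0 0 0 0 0 0 93;0 0 0 0 0 0 93")

```text
t: 6.52
position: [382.7, 316.4, 60.9]
tool_rot: [0.765, 0.644, 0.0, 0.0]
ft_force: [0.4, 0.5, 1.0]
gripper_width: 92.9
grasp_force: 0.0
```

Request:
drive_tool(motion="0 0 0 0 0 0 40;0 0 0 0 0 0 40;0 0 0 0 0 0 40;0 0 0 0 0 0 40;0 0 0 0 0 0 40;0 0 0 0 0 0 40;0 0 0 0 0 0 40;0 0 0 0 0 0 40", force=20)

```text
t: 7.52
position: [381.8, 316.8, 60.0]
tool_rot: [0.764, 0.645, -0.0, -0.0]
ft_force: [-0.1, 0.3, 0.6]
gripper_width: 45.7
grasp_force: 20.0
```

Request:
drive_tool(motion="0 0 0 0 0 -20 40;0 0 0 0 0 -40 40;0 0 0 0 0 -40 40;0 0 0 0 0 -30 40;0 0 0 -23.6 34 0 40;0 0 0 -23.6 34 0 40;0 0 0 -23.6 34 0 40;0 0 0 -23.6 34 0 40;0 0 0 -24.1 32.8 0 40;0 0 0 -24.1 32.8 0 40;0 0 0 -24.1 32.8 0 40;0 0 0 -24.1 32.8 0 40;0 0 0 -24.1 32.8 0 40;0 0 0 0 0 0 40;0 0 0 0 0 0 40")

```text
t: 9.4
position: [640.8, 54.7, 189.4]
tool_rot: [0.764, 0.645, -0.0, -0.001]
ft_force: [-0.7, 0.2, -0.4]
gripper_width: 45.3
grasp_force: 20.0
```

```bash
python3 - <<'E'
from h import *
st(); plan([(641.4,53.5,190),(641.4,53.5,100),(641.4,53.5,70),(641.4,53.5,66)])
E
```

```text
t 9.4 p [640.8  54.7 189.4] phi 80.3 z [-0.001  0.    -1.   ] F [-0.7  0.2 -0.4] w 45.3 g 20.0 q [0.01 0.27 1.42 0.   1.46 0.17]
1 x [-1.1 0.8 -0.6]
2 x [-0.0 0.1 45.0]
1 x [-0.0 0.0 30.0]
1 x [-0.0 0.0 4.0]
```

Request:
drive_tool(motion="0 0 0 -1 1 0 40;0 0 0 0 0 40 40;0 0 0 0 0 40 40;0 0 0 0 0 20 40;0 0 0 0 0 10 40;0 0 0 0 0 5 40;0 0 0 0 0 4 40;0 0 0 0 0 2 40;0 0 0 0 0 0 40;0 0 0 0 0 0 40")

```text
t: 10.65
position: [642.5, 53.3, 69.5]
tool_rot: [0.764, 0.645, 0.0, 0.0]
ft_force: [0.6, -0.5, -0.8]
gripper_width: 45.4
grasp_force: 20.0
```

```bash
python3 - <<'E'
from h import *
st()
E
```

```text
t 10.65 p [642.5  53.3  69.5] phi 80.31 z [ 0.001  0.    -1.   ] F [ 0.6 -0.5 -0.8] w 45.4 g 20.0 q [0.   0.38 1.51 0.   1.25 0.17]
```

Request:
drive_tool(motion="0 0 0 0 0 1 40;0 0 0 0 0 1 40;0 0 0 0 0 0.5 40;0 0 0 0 0 0 40;0 0 0 0 0 0 40")

```text
t: 11.28
position: [642.2, 53.3, 66.5]
tool_rot: [0.764, 0.645, -0.0, -0.0]
ft_force: [-0.3, -0.8, -0.6]
gripper_width: 45.9
grasp_force: 20.0
```

Request:
drive_tool(motion="0 0 0 0 0 0.5 40;0 0 0 0 0 0.5 40;0 0 0 0 0 0 40;0 0 0 0 0 0 40")

```text
t: 11.78
position: [642.4, 53.3, 66.0]
tool_rot: [0.764, 0.645, 0.0, 0.0]
ft_force: [-1.6, 0.3, 4.9]
gripper_width: 45.2
grasp_force: 20.0
```

Contact at 4.9 N, so the jar is on the floor of the cell. I'll ease the fingers open partway, then rise.

Request:
drive_tool(motion="0 0 0 0 0 -0.5 46;0 0 0 0 0 0 50;0 0 0 0 0 0 56;0 0 0 0 0 0 62;0 0 0 0 0 0 66;0 0 0 0 0 0 66;0 0 0 0 0 -20 66;0 0 0 0 0 -40 66;0 0 0 0 0 -40 66;0 0 0 0 0 -40 66;0 0 0 0 0 0 93;0 0 0 0 0 0 93")

```text
t: 13.28
position: [642.3, 53.4, 206.8]
tool_rot: [0.764, 0.645, 0.0, 0.0]
ft_force: [-0.6, -0.4, 0.4]
gripper_width: 81.2
grasp_force: 0.0
```

```bash
python3 - <<'E'
from look import *
st(); look('w3',[('or',641,53,70,95,35),('gr',628,-20,75,95,35)])
plan([(532.3,292.3,206),(532.3,292.3,60)])
plan([(532.3,292.3,190),(616.8,-96.5,190)],p=(532.3,292.3,60))
E
```

```text
t 13.28 p [642.3  53.4 206.8] phi 80.32 z [ 0.  0. -1.] F [-0.6 -0.4  0.4] w 81.2 g 0.0 q [0.  0.3 1.4 0.  1.5 0.2]
campos [653.7 121.6 354. ] ax [-0.  -0.2 -1. ]
or 2866 ((642.4879760742188, 52.98342514038086), 21.976398468017578) mid [642.7  53.6] z 86.0019987085069 col [201. 111.  45.]
gr 1892 ((629.367919921875, -19.856924057006836), 22.003124237060547) mid [629.6 -13.6] z 85.91520502752903 col [108. 109. 110.]
6 x [36.2 -24.7 -0.1]
3 x [0.0 0.1 48.7]
3 x [-0.0 -0.0 -43.3]
8 x [-46.1 18.6 -0.0]
```

Request:
drive_tool(motion="0 0 0 36.2 -24.7 0 93;0 0 0 36.2 -24.7 0 93;0 0 0 36.2 -24.7 0 93;0 0 0 36.2 -24.7 0 93;0 0 0 36.2 -24.7 0 93;0 0 0 36.2 -24.7 0 93;0 0 0 0 0 0 93;0 0 0 0 0 40 93;0 0 0 0 0 40 93;0 0 0 0 0 36 93;0 0 0 0 0 20 93;0 0 0 0 0 10 93;0 0 0 0 0 0 93;0 0 0 0 0 0 93")

```text
t: 15.08
position: [533.8, 292.8, 61.7]
tool_rot: [0.764, 0.645, 0.001, 0.0]
ft_force: [-0.7, 0.3, 0.1]
gripper_width: 92.8
grasp_force: 0.0
```

Request:
drive_tool(motion="0 0 0 0 0 0 40;0 0 0 0 0 0 40;0 0 0 0 0 0 40;0 0 0 0 0 0 40;0 0 0 0 0 0 40;0 0 0 0 0 0 40;0 0 0 0 0 0 40;0 0 0 0 0 0 40", force=20)

```text
t: 16.08
position: [532.6, 292.4, 60.0]
tool_rot: [0.764, 0.645, -0.0, -0.0]
ft_force: [-0.3, 0.5, 1.1]
gripper_width: 45.5
grasp_force: 20.0
```

Request:
drive_tool(motion="0 0 0 0 0 -20 40;0 0 0 0 0 -40 40;0 0 0 0 0 -40 40;0 0 0 0 0 -30 40;0 0 0 -46.1 18.6 0 40;0 0 0 -46.1 18.6 0 40;0 0 0 -46.1 18.6 0 40;0 0 0 -46.1 18.6 0 40;0 0 0 -46.1 18.6 0 40;0 0 0 -46.1 18.6 0 40;0 0 0 -46.1 18.6 0 40;0 0 0 -46.1 18.6 0 40;0 0 0 0 0 0 40;0 0 0 0 0 0 40;0 0 0 0 0 0 40")

```text
t: 17.95
position: [617.3, -94.9, 190.5]
tool_rot: [0.764, 0.645, 0.0, 0.0]
ft_force: [0.2, 0.0, -1.0]
gripper_width: 45.3
grasp_force: 20.0
```

```bash
python3 - <<'E'
from h import *
st(); plan([(616.8,-96.5,190)])
E
```

```text
t 17.95 p [617.3 -94.9 190.5] phi 80.4 z [ 0.  0. -1.] F [ 0.2  0.  -1. ] w 45.3 g 20.0 q [-0.23  0.22  1.47  0.    1.45 -0.07]
1 x [-1.6 -0.2 0.5]
```

Request:
drive_tool(motion="0 0 0 -1.6 0 0 40;0 0 0 0 0 40 40;0 0 0 0 0 40 40;0 0 0 0 0 20 40;0 0 0 0 0 12 40;0 0 0 0 0 6 40;0 0 0 0 0 3 40;0 0 0 0 0 1.5 40;0 0 0 0 0 0.5 40;0 0 0 0 0 0 40;0 0 0 0 0 0 40")

```text
t: 19.32
position: [617.1, -97.8, 67.2]
tool_rot: [0.764, 0.645, 0.0, 0.0]
ft_force: [-0.1, 0.6, -1.3]
gripper_width: 45.5
grasp_force: 20.0
```

Request:
drive_tool(motion="0 0 0 0 0 0.5 40;0 0 0 0 0 0.5 40;0 0 0 0 0 0 40;0 0 0 0 0 0 40")

```text
t: 19.82
position: [617.0, -97.8, 66.0]
tool_rot: [0.764, 0.645, -0.0, -0.0]
ft_force: [-0.2, 0.4, -0.5]
gripper_width: 45.3
grasp_force: 20.0
```

Request:
drive_tool(motion="0 0 0 0 0 0.5 40;0 0 0 0 0 0 40;0 0 0 0 0 0 40")

```text
t: 20.2
position: [617.1, -97.8, 66.0]
tool_rot: [0.764, 0.645, 0.0, 0.0]
ft_force: [-3.5, 0.5, 6.1]
gripper_width: 45.4
grasp_force: 20.0
```

Request:
drive_tool(motion="0 0 0 0 0 -0.5 46;0 0 0 0 0 0 50;0 0 0 0 0 0 56;0 0 0 0 0 0 62;0 0 0 0 0 0 66;0 0 0 0 0 0 66;0 0 0 0 0 -20 66;0 0 0 0 0 -40 66;0 0 0 0 0 -40 66;0 0 0 0 0 -40 66;0 0 0 0 0 -40 80;0 0 0 0 0 0 93")

```text
t: 21.7
position: [619.4, -98.3, 252.9]
tool_rot: [0.764, 0.645, 0.003, 0.004]
ft_force: [0.1, 0.8, -0.5]
gripper_width: 81.2
grasp_force: 0.0
```

```bash
python3 - <<'E'
from look import *
st(); look('w4',[('bl',616,-97,70,95,35)])
plan([(477,-277,250)])
E
```

```text
t 21.7 p [619.4 -98.3 252.9] phi 80.32 z [ 0. -0. -1.] F [ 0.1  0.8 -0.5] w 81.2 g 0.0 q [-0.2  0.2  1.4  0.   1.6 -0.1]
campos [629.6 -29.7 400.1] ax [-0.  -0.3 -1. ]
bl 2137 ((617.2614135742188, -97.7208251953125), 22.050174713134766) mid [617.2 -97. ] z 86.05072789599075 col [ 55.  98. 175.]
5 x [-40.0 -21.8 -0.1]
```

Request:
drive_tool(motion="0 0 0 -40 -21.8 0 93;0 0 0 -40 -21.8 0 93;0 0 0 -40 -21.8 0 93;0 0 0 -40 -21.8 0 93;0 0 0 -40 -21.8 0 93;0 0 0 0 0 0 93;0 0 0 0 0 0 93;0 0 0 0 0 0 93")

```text
t: 22.75
position: [476.4, -275.6, 245.7]
tool_rot: [0.764, 0.645, 0.0, -0.0]
ft_force: [-0.1, 0.1, 0.4]
gripper_width: 93.5
grasp_force: 0.0
```

```bash
python3 - <<'E'
from look import *
st(); look('w5',[('tail',477,-277,148,165,30),('rim',477,-277,60,72,40),('barrel',477,-277,95,140,30)])
plan([(477,-277,246)])
E
```

```text
t 22.75 p [ 476.4 -275.6  245.7] phi 80.39 z [-0.  0. -1.] F [-0.1  0.1  0.4] w 93.5 g 0.0 q [-0.6 -0.   1.6  0.   1.5 -0.5]
campos [ 488.  -207.4  392.9] ax [-0.  -0.2 -1. ]
tail 1068 ((477.36358642578125, -277.5830078125), 11.93637466430664) mid [ 477.5 -277.4] z 156.02989940517065 col [40. 51. 46.]
rim 995 ((477.7990417480469, -277.2705078125), 26.940624237060547) mid [ 477.8 -273.9] z 65.76323463587295 col [42. 50. 46.]
barrel 431 ((478.1330871582031, -275.84161376953125), 13.192119598388672) mid [ 478.1 -270.3] z 119.00505357045068 col [103.  92.  38.]
1 x [-1.3 0.7 -0.2]
```

View pics/w5.png

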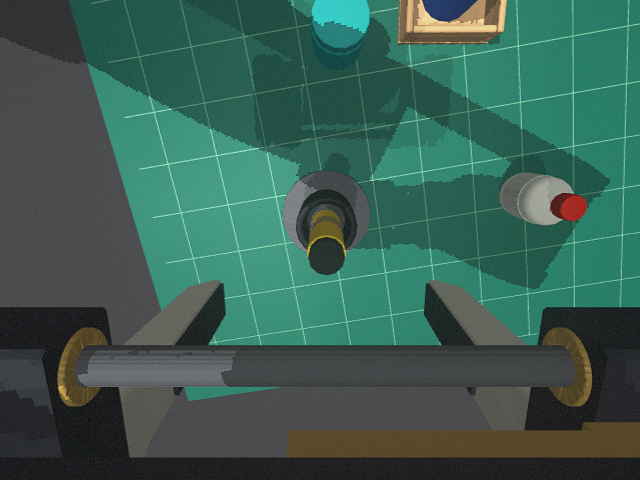

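The torch's tail is at pixel (326,255), with the torch upright in its holder at (477.5, -277.5) and the tail at z 156 mm. I'll descend and grip it.

Request:
drive_tool(motion="0 0 0 -1.7 0.8 0 93;0 0 0 0 0 30 93;0 0 0 0 0 30 93;0 0 0 0 0 30 93;0 0 0 0 0 20 93;0 0 0 0 0 14 93;0 0 0 0 0 0 93;0 0 0 0 0 0 93")

```text
t: 23.8
position: [477.1, -278.9, 123.2]
tool_rot: [0.764, 0.645, 0.0, 0.001]
ft_force: [-0.3, -0.4, -0.2]
gripper_width: 93.1
grasp_force: 0.0
```

Request:
drive_tool(motion="0 0 0 0 0 0 50;0 0 0 0 0 0 30;0 0 0 0 0 0 20;0 0 0 0 0 0 20;0 0 0 0 0 0 20;0 0 0 0 0 0 20;0 0 0 0 0 0 20;0 0 0 0 0 0 20;0 0 0 0 0 0 20;0 0 0 0 0 0 20", force=30)

```text
t: 25.05
position: [476.4, -278.4, 122.0]
tool_rot: [0.764, 0.645, -0.0, -0.0]
ft_force: [-0.6, 0.4, 0.3]
gripper_width: 25.6
grasp_force: 30.0
```

Request:
drive_tool(motion="0 0 0 0 0 -10 20;0 0 0 0 0 -20 20;0 0 0 0 0 -30 20;0 0 0 0 0 -30 20;0 0 0 0 0 -30 20;0 0 0 0 0 -30 20;0 0 0 0 0 -20 20;0 0 0 0 0 -10 20;0 0 0 0 0 0 20;0 0 0 0 0 0 20")

```text
t: 26.3
position: [476.0, -278.1, 300.6]
tool_rot: [0.764, 0.645, -0.0, -0.001]
ft_force: [0.6, -0.0, -1.7]
gripper_width: 25.7
grasp_force: 30.0
```

```bash
python3 - <<'E'
from h import *
st(); plan([(480,80,302)])
im,d=r.snapshot('scene'); save('s2.png',cv2.resize(im[120:360,80:400],(640,480)))
E
```

```text
t 26.3 p [ 476.  -278.1  300.6] phi 80.32 z [-0.002  0.001 -1.   ] F [ 0.6 -0.  -1.7] w 25.7 g 30.0 q [-0.62 -0.02  1.53 -0.    1.63 -0.45]
8 x [44.2 -7.0 -0.1]
```

View pics/s2.png

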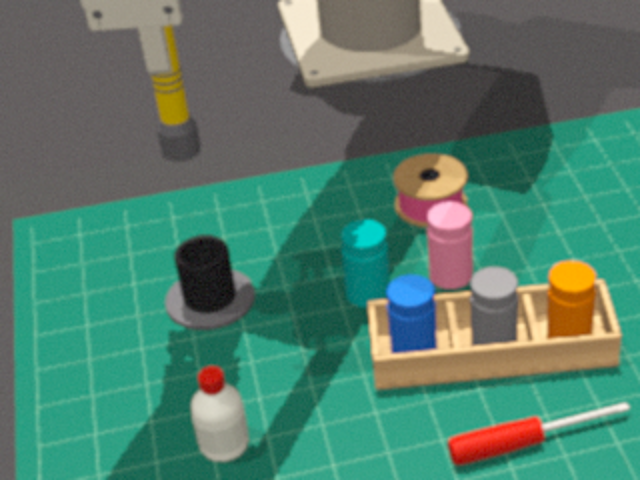

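The torch is held clear of the holder, at (170,100) in the crop, and both jars stand upright in the crate. Now I carry the torch over and tilt it.

Request:
drive_tool(motion="0 0 0 44.2 -7 0 20;0 0 0 44.2 -7 0 20;0 0 0 44.2 -7 0 20;0 0 0 44.2 -7 0 20;0 0 0 44.2 -7 0 20;0 0 0 44.2 -7 0 20;0 0 0 44.2 -7 0 20;0 0 0 44.2 -7 0 20;0 0 0 0 0 0 20;-0.157 0 0 0 0 0 20;-0.157 0 0 0 0 0 20;-0.157 0 0 0 0 0 20;-0.157 0 0 0 0 0 20;-0.157 0 0 0 0 0 20;0 0 0 0 0 0 20;0 0 0 0 0 0 20;0 0 0 0 0 0 20")

```text
t: 28.48
position: [490.6, 83.8, 305.1]
tool_rot: [0.708, 0.595, 0.244, 0.293]
ft_force: [-0.0, 0.1, -1.8]
gripper_width: 25.9
grasp_force: 30.0
```

```bash
python3 - <<'E'
from h import *
st(); o=r.observe(); z=R.from_quat(o['tool_rot']).as_matrix()[:,2]
O=np.array([642.5,53.0,86]); t=O-z*(120+114); print('target',t,'tilt',np.degrees(np.arccos(-z[2]))); plan([t],step=25)
E
```

```text
t 28.48 p [490.6  83.8 305.1] phi 79.98 z [ 0.693 -0.125 -0.71 ] F [-0.   0.1 -1.8] w 25.9 g 30.0 q [ 0.3  -0.89  2.33 -0.39  1.01  0.56]
target [480.32055976  82.13645496 252.14721231] tilt 44.76257686827204
3 x [-1.1 -14.7 10.2]
```

The shoulder joint has reached its limit (-0.89), so leaning outward from this side won't fit. I'll fit a kinematic model and choose a better azimuth for the lean.

```bash
cat > kin.py <<'E'
from h import *
from scipy.optimize import least_squares
D=[(600,237.7,.13,1.488),(643.1,189.4,.27,1.42),(644.7,69.5,.38,1.51),(624.5,190.5,.22,1.47),(551.3,300.6,-.02,1.53)]
lo=np.array([-2.96,-.89,.02,-1.34,0,-2.66]);hi=np.array([2.96,2.26,2.5,4.48,2.73,2.66])
def fk(q,g):
    r0,h,a,b,e,L=g; Y=lambda t:R.from_euler('y',t); Z=lambda t:R.from_euler('z',t)
    A=Z(q[0])*Y(q[1]); B=A*Y(q[2]); T=B*Z(q[3])*Y(q[4])*Z(q[5]+np.pi/2)
    return Z(q[0]).apply([r0,0,0])+[0,0,h]+A.apply([0,0,a])+B.apply([e,0,b])+T.apply([0,0,L]),T
def fit():
    o=r.observe()
    def res(g):
        out=[]
        for rr,z,q2,q3 in D:
            p,_=fk([0,q2,q3,0,np.pi-q2-q3,0],g); out+=[p[0]-rr,p[2]-z]
        return np.r_[out,fk(o['qpos'],g)[0]-o['position'],.01*(g-[0,300,450,450,0,250])]
    s=least_squares(res,[0,300,450,450,0,250]); return s.x,s.fun
E
python3 - <<'E'
from kin import *
np.set_printoptions(precision=2,suppress=True)
g,f=fit(); print(g,f); o=r.observe()
print((fk(o['qpos'],g)[1].inv()*R.from_quat(o['tool_rot'])).as_rotvec())
O=np.array([642.5,53.0,86])
for az in range(-90,91,15):
  for tw in (0,):
    a=np.radians(az); z=np.array([np.cos(a),np.sin(a),-1])/2**.5
    x=np.array([-np.sin(a),np.cos(a),0]); T=R.from_matrix(np.c_[x,np.cross(z,x),z]); t=O-z*234
    best=None
    for q4 in (-.5,.8):
        s=least_squares(lambda q:np.r_[(fk(q,g)[0]-t)/100,(fk(q,g)[1].inv()*T).as_rotvec()],np.clip(np.r_[.2,-.3,1.6,q4,1.2,.3],lo,hi),bounds=(lo,hi))
        if best is None or s.cost<best.cost: best=s
    print(az,t,'cost %.4f'%best.cost,best.x,'margin %.2f'%min((best.x-lo).min(),(hi-best.x).min()))
E
```

```text
[  4.02 167.87 247.04 562.61 -58.54 207.75] [ 0.78 -0.69 -7.61  0.03  3.51 -0.93 -1.    1.93  5.79 -0.87 -0.69 -2.74
  0.53  0.04 -1.32 -2.03  1.13 -0.59 -0.42]
[-0.  0. -0.]
-90 [642.5  218.46 251.46] cost 0.0000 [ 0.52  0.77  0.81 -0.71  1.92  1.96] margin 0.63
-75 [599.68 212.82 251.46] cost 0.0000 [ 0.56  0.39  1.28 -0.75  1.71  1.86] margin 0.59
-60 [559.77 196.3  251.46] cost 0.0000 [ 0.59  0.06  1.64 -0.78  1.52  1.71] margin 0.56
-45 [525.5  170.   251.46] cost 0.0000 [ 0.58 -0.27  1.96 -0.79  1.34  1.51] margin 0.54
-30 [499.2  135.73 251.46] cost 0.0000 [ 0.51 -0.61  2.24 -0.72  1.16  1.21] margin 0.26
-15 [482.68  95.82 251.46] cost 0.0005 [ 0.38 -0.89  2.43 -0.52  1.02  0.79] margin 0.00
0 [477.04  53.   251.46] cost 0.0172 [ 0.17 -0.89  2.39 -0.15  1.03  0.22] margin 0.00
15 [482.68  10.18 251.46] cost 0.0109 [-0.09 -0.89  2.4   0.31  1.03 -0.45] margin 0.00
30 [499.2  -29.73 251.46] cost 0.0000 [-0.27 -0.82  2.38  0.62  1.06 -0.96] margin 0.07
45 [525.5  -64.   251.46] cost 0.0000 [-0.38 -0.49  2.14  0.76  1.23 -1.33] margin 0.36
60 [559.77 -90.3  251.46] cost 0.0000 [-0.42 -0.15  1.85  0.79  1.41 -1.59] margin 0.65
75 [ 599.68 -106.82  251.46] cost 0.0000 [-0.42  0.18  1.51  0.77  1.59 -1.77] margin 0.89
90 [ 642.5  -112.46  251.46] cost 0.0000 [-0.38  0.52  1.12  0.74  1.78 -1.9 ] margin 0.76
```

```bash
python3 - <<'E'
from h import *
st(); plan([(560,196,300)],step=25); M=R.from_quat(r.observe()['tool_rot']); print(M.inv().apply([0,0,-np.radians(50)]))
E
```

```text
t 28.48 p [490.6  83.8 305.1] phi 79.98 z [ 0.693 -0.125 -0.71 ] F [-0.   0.1 -1.8] w 25.9 g 30.0 q [ 0.3  -0.89  2.33 -0.39  1.01  0.56]
6 x [20.4 5.2 6.3]
[ 0.0025192  -0.61449961  0.61961878]
```

Request:
drive_tool(motion="0 0 0 20.4 5.2 6.3 20;0 0 0 20.4 5.2 6.3 20;0 0 0 20.4 5.2 6.3 20;0 0 0 20.4 5.2 6.3 20;0 0 0 20.4 5.2 6.3 20;0 0 0 20.4 5.2 6.3 20;0 -0.102 0.103 0 0 0 20;0 -0.102 0.103 0 0 0 20;0 -0.102 0.103 0 0 0 20;0 -0.102 0.103 0 0 0 20;0 -0.102 0.103 0 0 0 20;0 -0.102 0.103 0 0 0 20;0 0 0 0 0 0 20;0 0 0 0 0 0 20;0 0 0 0 0 0 20")

```text
t: 30.35
position: [559.0, 196.3, 297.4]
tool_rot: [0.892, 0.242, 0.098, 0.368]
ft_force: [0.6, -0.0, -1.7]
gripper_width: 25.5
grasp_force: 30.0
```

```bash
cat > tgt.py <<'E'
from h import *
st(); o=r.observe(); z=R.from_quat(o['tool_rot']).as_matrix()[:,2]
O=np.array([642.5,53.0,86]); t=O-z*(120+114); print('target',t,'tilt',np.degrees(np.arccos(-z[2]))); plan([t],step=20)
E
python3 tgt.py
```

```text
t 30.35 p [559.  196.3 297.4] phi 30.3 z [ 0.354 -0.61  -0.709] F [ 0.6 -0.  -1.7] w 25.5 g 30.0 q [ 0.68  0.15  1.55 -0.77  1.59  1.77]
target [559.66362356 195.67767816 251.94340871] tilt 44.833399209908734
3 x [0.1 -10.5 11.0]
```

Request:
drive_tool(motion="0 0 0 0 -10.5 11 20;0 0 0 0 -10.5 11 20;0 0 0 0 -10.5 11 20;0 0 0 0 0 0 20;0 0 0 0 0 0 20;0 0 0 0 0 0 20")

```text
t: 31.1
position: [559.8, 195.9, 251.8]
tool_rot: [0.892, 0.242, 0.098, 0.369]
ft_force: [-0.3, -0.4, -0.9]
gripper_width: 25.7
grasp_force: 30.0
```

```bash
python3 tgt.py; python3 - <<'E'
from look import *
P,im=look('w6',[('or',642,53,70,95,35)])
K=cal('scene'); im,d=r.snapshot('scene'); save('s3.png',cv2.resize(im[120:360,220:540],(640,480)))
P=cloud(d,K)
for s in r.silhouettes('torch','scene')[:2]: print(s['score'],s['bbox'])
for l in ('torch','torch_tail'):
  for c in ('scene',): print(l,[(x['score'],x['uv']) for x in r.tip_of(l,c)[:2]])
f,cx,cy,p,M=K
def proj(X): c=M.T@(np.array(X)-p); return np.round([cx+f*c[0]/c[2],cy+f*c[1]/c[2]],1)
o=r.observe(); z=R.from_quat(o['tool_rot']).as_matrix()[:,2]; t=o['position']
print('lens',proj(t+114*z),'tail',proj(t-34*z),'lid',proj([642.5,53,86]))
E
```

```text
t 31.1 p [559.8 195.9 251.8] phi 30.23 z [ 0.353 -0.61  -0.709] F [-0.3 -0.4 -0.9] w 25.7 g 30.0 q [ 0.68  0.19  1.59 -0.77  1.53  1.82]
target [559.7891419  195.85454527 251.85382977] tilt 44.864500303689226
1 x [0.0 0.1 0.0]
campos [568.  320.3 356. ] ax [ 0.1 -0.7 -0.7]
or 1069 ((642.3438110351562, 53.57048416137695), 22.326000213623047) mid [643.2  54.4] z 85.81610076149991 col [247. 174.  50.]
0.76 [390.9, 131.1, 441.8, 209.0]
torch [(0.6, [395.7, 200.9])]
torch_tail [(0.9, [437.0, 131.8])]
lens [397.2 202.6] tail [435.8 132.6] lid [366.4 258.6]
```

View pics/s3.png

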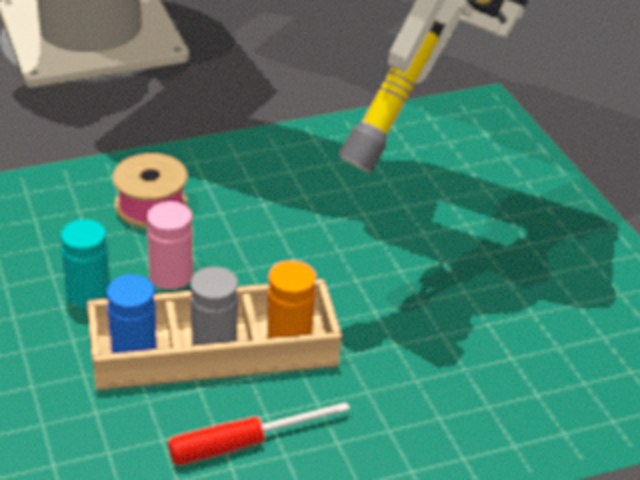

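The torch leans at 45° and points at the orange lid. Its lens and tail are seen within 2 px of where they were predicted, and nothing else is being touched. I'll let it settle, then hand in.

Request:
drive_tool(motion="0 0 0 0 0 0 20;0 0 0 0 0 0 20;0 0 0 0 0 0 20;0 0 0 0 0 0 20")

```text
t: 31.85
position: [559.4, 195.6, 251.0]
tool_rot: [0.892, 0.242, 0.098, 0.369]
ft_force: [0.2, -0.1, -1.6]
gripper_width: 25.9
grasp_force: 30.0
```

```bash
python3 tgt.py; python3 -c "
from rig import r
print(r.sign_off())"
```

```text
t 31.85 p [559.4 195.6 251. ] phi 30.22 z [ 0.353 -0.611 -0.709] F [ 0.2 -0.1 -1.6] w 25.9 g 30.0 q [ 0.68  0.19  1.59 -0.77  1.53  1.82]
target [559.99434782 195.97532349 251.85196481] tilt 44.86514762292171
1 x [0.7 0.6 -0.6]
the job is handed in; nothing more can be done
None
```

The job is handed in at 31.9 s: the orange jar stands upright in the left cell, the blue jar upright in the right cell, and the torch is held steady, leaning at about 45° and shining on the orange lid from about 12 cm.

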